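Set and lock the steady foot of a surface plate

TASK

The granite surface plate stands on three fixed feet; the screw foot on its outrigger hangs clear of the bearing plate below it. Turn the black knob clockwise until the foot just touches the bearing plate and carries a light load, without lifting the stand off its own feet, then run the knurled lock nut down the spindle snug against the boss so that the setting holds. Leave the stand, the parts on it and the things beside it where they are, and let go.

Things in the scene. Friction and masses are not known exactly. Their poses are not given: they have to be found in the camera images.
- plate_stand: Dark granite surface plate 160 x 240 x 45 mm, top 77 mm above the bench, in a grey angle-iron stand, about 6.5 kg, loose on three fixed rubber feet: two at the far corners, one mid near side. Origin on the bench under the slab's middle; x across the 160 mm side, away from the robot, y along the 240 mm side, to the left, z up. A push down on the outrigger of 20 N or more may tip it.
- boss_top (a point): Centre of the flat top of the upright round boss (41 mm across, top 56 mm above the bench) that holds the threaded spindle, at the end of the outrigger: a flat bar 32 mm wide, its top 42 mm above the bench, that runs out 80 mm from the stand's near side, at x = -165, y = +85 mm in the stand's frame.
- foot_knob (a point): Point on the axis of the round black knurled knob, 34 mm across, 28 mm tall (15 mm below this point to 13 mm above it), at the spindle's top; z up. Knob, spindle and foot are one screw, right-hand thread of 10 mm a turn: clockwise from above lowers them 1.6 mm a radian. Drag about 0.06 N m; it stays where it is left. It can be gripped at any angle.
- foot_pad: Round foot at the spindle's lower end, 48 mm across; origin at the centre of its rubber sole, 10 mm above the bench at the start. Below lies a steel bearing plate, 5 to 8 mm thick (not measured). The sole gives 0.07 mm a newton. Once it bears, each newton on it adds about 0.015 N m to the knob's drag.
- lock_nut: Knurled dark steel lock nut, a ring 55 mm across, 16 mm tall, on the spindle between knob and boss; origin at the centre of its underside, z up. At the start its underside is 7 mm above the boss, its top 6 mm below the knob. It rides and turns with the knob.
- nut_grip (a point): Point on the axis of the lock nut at the middle of its knurled band (12 mm tall), 9.5 mm above its underside. Turned clockwise from above by itself the nut goes down 1.6 mm a radian with 0.02 N m of drag, until it meets the boss; there the torque rises within half a radian, about 0.008 N m for each newton on the boss.
- cast_hub: Small grey cast hub, 62 mm across, 31 mm tall, standing loose on the granite; origin at the centre of its underside. Leave alone.
- spacer: Brass spacer ring, 29 mm across, 21 mm tall, standing loose on the granite; origin at the centre of its underside. Leave alone.
- tape_measure: Yellow and black pocket tape measure, 65 x 73 x 40 mm, on the bench in front of the stand; origin at the centre of its underside. Leave alone.
- marker: Marker pen with a black cap, 134 mm long, 14 mm thick, lying on the bench beside the foot; origin at the middle of its underside. Leave alone.

How it is judged:
By the outcome, as a careful person would: the job done as asked, in the order asked, and still so for the second after the job is handed in, with the robot touching nothing.
It also fails if it takes over 72 s, if anything falls off the work surface, if the arm or the gripper's body presses on something with over 40 N, if the wrist force passes 120 N, or if a joint passes its speed limit or range.

ROBOT

A 6-joint arm with a two-finger parallel gripper is mounted at the origin on a cart in front of the work surface, level with it; the furniture and walls round the work are solid. World frame = base frame: x ahead of the robot, y to its left, z up, the work surface at z = 0. Lengths are in m, angles in rad, forces in N, time in s.
With the tool pointing down it reaches from about 0.25 to 0.775 m from the base axis. Payload 4 kg.
Tool frame: the origin (TCP) lies at the centre of the arm's flange, where the gripper is bolted on; the fingertips stand 199 mm ahead of it and the grasp point (between the pads) lies 180 mm ahead of it (robot.tcp_to_tips is the z of the fingertips in the tool frame, in m); z points along the fingers, y is the line along which they close (so a half turn about z gives the same grasp; the last joint's range is limited). The gripper opens to 94 mm and grips with 3 to 60 N. Pads are 16 mm wide; open, the fingers measure 119 mm over their backs; the gripper's body (75 mm by 177 mm) begins 78 mm behind the grasp point.
Start: joints at [1.008, 0.087, 1.371, -0, 1.684, -0.103], TCP at [0.244, 0.493, 0.405] pointing down, gripper open.
Joint ranges: [-3.1, 3.1], [-0.76, 2.03], [0.27, 2.55], [-1.08, 4.22], [0.17, 2.65], [-2.57, 2.57]. Speed limits (rad/s): [2.79, 2.79, 3.14, 3.14, 3.14, 3.14].

INTERFACE

Orientations are given as [roll, pitch, yaw] about the fixed x, y, z axes, in that order (R = Rz(yaw) Ry(pitch) Rx(roll)).
In Python, from bench import robot gives the robot as it stands.
- The arm moves only by the tool play_rows, never from a script. Its arguments are lists of equal length, an entry for each row: "translation": the shift along the tool's x, y, z scaled (see below), a list of three; "twist": the turn, a rotation vector about the tool's x, y, z scaled (see below), a list of three; "gripper": the opening, from -1 (shut) to 1 (fully open). A call has 1 to 8 rows; each row shifts and turns the commanded pose from where the row before left it, along the tool's axes as they then stand; what a row does not reach is not made up. The controller multiplies each number of a shift by 0.04 m and each number of a turn by 0.1 rad. A row lasts 1/10 s, in which the tool goes at most 50 mm and 8.59 degrees, less where a joint would pass 70% of its speed; a pose out of reach is approached as far as the arm can. A call with a number of a shift or a turn outside -1 to 1 is refused whole. A call with a gripper value outside its range is refused whole. The fingers move at their own pace and stop on an object; the grip force is fixed at half the most. Time passes only in rows, so rows that do not move let the fingers close. It gives the time, the measured TCP pose, the force, the opening and the grip force at its end, in the units of the state.
- robot.get_obs(): the state, without advancing time (a new reading comes with each control period).
- robot.snapshot(name): name is "side" or "top"; returns the picture (384x512x3 uint8, red, green, blue); there is no depth.
- robot.camera_model(name): a dict with "camera_matrix" (3x3 intrinsics, pixels), "rvec" (rotation vector, rad) and "tvec" (3), from world to camera coordinates, as OpenCV has them. Camera axes: x right, y down, z forward; pixel columns grow to the right and rows downward; lengths in m; the calibration is good to about 2 mm. A picture is of the moment at which its call begins. camera_model takes no time and is no camera call.
- robot.close_job(): hands the job in; it is judged then, once.
Trained networks look in the newest picture that a camera, given by its name, has taken for a name from the list of things; names that differ only in an ending like _2 or _b are one class to them, and where a whole thing is asked for, a point or a joint stands for the part that bears it (a point fixed in the world has none). Each returns a list of dicts, best first, with "score" (0 to 1); they miss things now and then, are a little off and sometimes report something else, mostly with a low value. They report only what shows in the picture. A call takes as long as a camera call.
- robot.recognise(name, camera): "centre" ([x, y, z] in m, in world coordinates, good to about 4 mm: the middle of the surface that is visible of it).
- robot.spot_point(name, camera): "centre" ([x, y, z] in m, in world coordinates, good to about 4 mm: a listed point, or the origin of a listed thing).
The state is a dict: "time": time; "joint_positions": joint angles; "qvel": joint speeds; "joint_torque": joint torques, N m; "tool_pos": TCP position; "ee_rot": TCP orientation; "wrist_force": force on the tool from outside, world axes, zero at the start; "wrist_torque": the same for the moment, N m; "width": finger opening in m; "finger_force": force on a finger pad.
Only numpy, scipy, OpenCV 4.12 (cv2) and the standard library are available. Lean on these libraries where they do the work, as an engineer would, in place of code of your own. Each camera call takes 0.05 s, during which the arm holds its last target. There are 200 camera calls.

## Working session

There is one attempt and no reset: what is moved stays moved. The work goes in short steps, Python scripts to look and compute and a tool call to move; the robot and the scene stay as the last step left them, time stands still between calls to the robot, and variables do not carry over. Pictures are saved under pics/ and viewed, at most 10 in all, crops included, and the job is handed in when it is done.

Besides the shell and the picture viewer there is one more tool, called as a command line: name --argument value ..., lists and objects as JSON in quotes. play_rows: Moves the arm, as the interface text tells. Its arguments: {"type":"object","properties":{"translation":{"type":"array","items":{"type":"array","items":{"type":"number","minimum":-1,"maximum":1}}},"twist":{"type":"array","items":{"type":"array","items":{"type":"number","minimum":-1,"maximum":1}}},"gripper":{"type":"array","items":{"type":"number"}}},"required":["translation","twist","gripper"]}

```bash
mkdir -p pics; cat > h.py <<'E'
from bench import robot
import numpy as np, cv2
def pix(n,p):
    m=robot.camera_model(n); return cv2.projectPoints(np.array([p],float),np.array(m['rvec'],float),np.array(m['tvec'],float),np.array(m['camera_matrix'],float),None)[0].ravel().round(0)
def snap(n,f=None):
    im=robot.snapshot(n)
    if f: cv2.imwrite('pics/'+f,im[:,:,::-1])
    return im
E
python3 - <<'E'
from h import *
a=snap('side');b=snap('top')
cv2.imwrite('pics/a.png',np.vstack([np.hstack([a,b])])[:,:,::-1][:, :] if 0 else cv2.resize(np.hstack([a,b]),(800,300))[:,:,::-1])
cv2.imwrite('pics/side.png',a[:,:,::-1]);cv2.imwrite('pics/top.png',b[:,:,::-1])
for n in ['boss_top','foot_knob','nut_grip','foot_pad','plate_stand','tape_measure','marker']:
  for c in ['side','top']:
    r=robot.spot_point(n,c)
    print(n,c,[(np.round(q['centre'],4).tolist(),round(q['score'],2),pix(c,q['centre']).tolist()) for q in r[:2]])
o=robot.get_obs();print(o)
E
```

```text
boss_top side [([0.5444, 0.0813, 0.0557], 0.79, [309.0, 221.0])]
boss_top top [([0.54, 0.0829, 0.055], 0.86, [215.0, 227.0])]
foot_knob side [([0.5413, 0.0813, 0.0987], 0.64, [312.0, 199.0]), ([0.7468, 0.0949, 0.0773], 0.3, [195.0, 218.0])]
foot_knob top [([0.5412, 0.0858, 0.1012], 0.65, [212.0, 224.0]), ([0.5431, 0.0018, -0.0032], 0.47, [250.0, 227.0])]
nut_grip side [([0.5376, 0.0844, 0.0693], 0.82, [313.0, 215.0])]
nut_grip top [([0.5412, 0.0865, 0.0718], 0.78, [213.0, 226.0]), ([0.5548, -0.0761, 0.0008], 0.41, [282.0, 223.0])]
foot_pad side [([0.5421, 0.0811, 0.0995], 0.74, [311.0, 199.0]), ([0.5425, 0.087, 0.0081], 0.64, [309.0, 246.0])]
foot_pad top []
plate_stand side [([0.7175, 0.0106, 0.0029], 0.82, [215.0, 233.0])]
plate_stand top [([0.7144, 0.0175, -0.0048], 0.89, [245.0, 160.0]), ([0.5422, 0.0838, 0.0983], 0.48, [213.0, 224.0])]
tape_measure side [([0.5565, -0.0706, 0.0016], 0.61, [290.0, 213.0])]
tape_measure top [([0.5545, -0.0737, -0.0002], 0.71, [281.0, 223.0])]
marker side [([0.5463, -0.0028, -0.0013], 0.41, [299.0, 228.0])]
marker top [([0.5414, 0.0841, 0.0987], 0.69, [213.0, 224.0]), ([0.547, -0.0009, -0.0018], 0.53, [251.0, 226.0])]
{'time': 0.8, 'joint_positions': array([ 1.00790791e+00,  8.71511276e-02,  1.37065319e+00, -2.88878398e-05,
        1.68361483e+00, -1.03110611e-01]), 'qvel': array([-0.00012544,  0.00011907,  0.00025555,  0.00050786,  0.00041778,
        0.00064547]), 'joint_torque': array([ 3.44466234e-04, -3.39977467e+01, -3.02579319e+01,  7.19203264e-02,
        2.34241312e-02, -2.05038828e-05]), 'tool_pos': array([0.24407215, 0.49287164, 0.40475639]), 'ee_rot': array([3.14142302e+00, 4.64101635e-05, 2.68181159e+00]), 'wrist_force': array([-6.34988325e-01, -7.47733849e-01, -2.50782425e-04]), 'wrist_torque': array([-0.00239855, -0.02465593, -0.00949441]), 'finger_force': 0.0, 'width': 0.09428068697462338}
```

View pics/side.png

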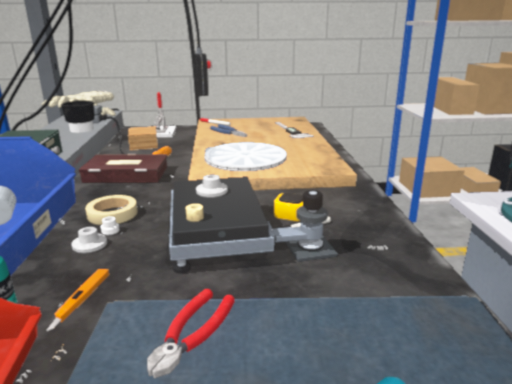

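View pics/top.png

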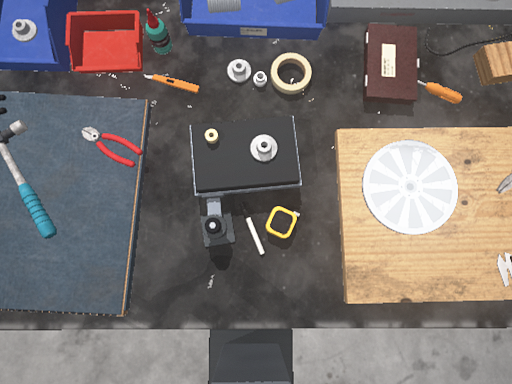

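The knob, nut and boss share an axis near (0.5415, 0.084): side view pixel (312, 199), top view pixel (213, 224). The networks agree with the pictures. The tape (281, 223) and marker (255, 235 top) are clear of the knob.

```bash
cat >> h.py <<'E'
import json,sys
def plan(p,yaw,n,g):
    o=robot.get_obs(); c=np.array(o['tool_pos']); y=o['ee_rot'][2]
    dy=(yaw-y+np.pi)%(2*np.pi)-np.pi; c0=c.copy(); y0=y; T=[];W=[]
    for i in range(1,n+1):
        q=c0+(np.array(p)-c0)*i/n; yy=y0+dy*i/n
        d=q-c; t=np.array([np.cos(y)*d[0]+np.sin(y)*d[1],np.sin(y)*d[0]-np.cos(y)*d[1],-d[2]])/.04
        t=t.round(2); w=round(-(yy-y)/.1,2); T.append((t+0).tolist());W.append([0,0,w])
        t=t*.04; c=c+[np.cos(y)*t[0]+np.sin(y)*t[1],np.sin(y)*t[0]-np.cos(y)*t[1],-t[2]]; y-=w*.1
    for k in range(0,n,8): print(json.dumps(dict(translation=T[k:k+8],twist=W[k:k+8],gripper=[g]*len(T[k:k+8]))))
def st():
    o=robot.get_obs(); print(round(o['time'],2),np.round(o['tool_pos'],4),np.round(o['ee_rot'],3),np.round(o['joint_positions'][5],3),'F',np.round(o['wrist_force'],2),'T',np.round(o['wrist_torque'],3),round(o['width'],4),round(o['finger_force'],1))
E
python3 - <<'E'
from h import *
plan([.5415,.084,.347],4.125,16,1)
E
```

```text
{"translation": [[-0.7, -0.37, 0.09], [-0.66, -0.42, 0.09], [-0.63, -0.49, 0.09], [-0.57, -0.54, 0.09], [-0.53, -0.59, 0.09], [-0.47, -0.64, 0.09], [-0.41, -0.67, 0.09], [-0.35, -0.71, 0.09]], "twist": [[0, 0, -0.9], [0, 0, -0.9], [0, 0, -0.91], [0, 0, -0.9], [0, 0, -0.9], [0, 0, -0.9], [0, 0, -0.9], [0, 0, -0.91]], "gripper": [1, 1, 1, 1, 1, 1, 1, 1]}
{"translation": [[-0.28, -0.74, 0.09], [-0.22, -0.76, 0.09], [-0.15, -0.77, 0.09], [-0.07, -0.79, 0.09], [-0.01, -0.79, 0.09], [0.07, -0.79, 0.09], [0.13, -0.77, 0.09], [0.21, -0.77, 0.09]], "twist": [[0, 0, -0.9], [0, 0, -0.9], [0, 0, -0.9], [0, 0, -0.9], [0, 0, -0.91], [0, 0, -0.9], [0, 0, -0.9], [0, 0, -0.9]], "gripper": [1, 1, 1, 1, 1, 1, 1, 1]}
```

play_rows --translation '[[-0.7, -0.37, 0.09], [-0.66, -0.42, 0.09], [-0.63, -0.49, 0.09], [-0.57, -0.54, 0.09], [-0.53, -0.59, 0.09], [-0.47, -0.64, 0.09], [-0.41, -0.67, 0.09], [-0.35, -0.71, 0.09]]' --twist '[[0, 0, -0.9], [0, 0, -0.9], [0, 0, -0.9], [0, 0, -0.9], [0, 0, -0.9], [0, 0, -0.9], [0, 0, -0.9], [0, 0, -0.9]]' --gripper '[1, 1, 1, 1, 1, 1, 1, 1]'

```text
time: 1.6
tool_pos: [0.3932, 0.2872, 0.3759]
ee_rot: [3.141, 0.001, -2.878]
wrist_force: [-0.4, 0.8, -0.5]
width: 0.0939
finger_force: 0.0
```

play_rows --translation '[[-0.28, -0.74, 0.09], [-0.22, -0.76, 0.09], [-0.15, -0.77, 0.09], [-0.07, -0.79, 0.09], [-0.01, -0.79, 0.09], [0.07, -0.79, 0.09], [0.13, -0.77, 0.09], [0.21, -0.77, 0.09]]' --twist '[[0, 0, -0.9], [0, 0, -0.9], [0, 0, -0.9], [0, 0, -0.9], [0, 0, -0.9], [0, 0, -0.9], [0, 0, -0.9], [0, 0, -0.9]]' --gripper '[1, 1, 1, 1, 1, 1, 1, 1]'

```text
time: 2.4
tool_pos: [0.5417, 0.0824, 0.3471]
ee_rot: [-3.141, 0.0, -2.158]
wrist_force: [-0.4, -0.1, 0.3]
width: 0.0939
finger_force: 0.0
```

```bash
python3 - <<'E'
from h import *
st()
plan([.5415,.084,.287],4.125,4,.1)
E
```

```text
2.4 [0.5417 0.0824 0.3471] [-3.141  0.    -2.158] -2.507 F [-0.4  -0.13  0.33] T [0.105 0.041 0.02 ] 0.0939 0.0
{"translation": [[-0.01, 0.01, 0.38], [-0.01, 0.0, 0.37], [0.0, 0.01, 0.38], [-0.01, 0.01, 0.37]], "twist": [[0, 0, 0.0], [0, 0, 0.0], [0, 0, 0.0], [0, 0, 0.0]], "gripper": [0.1, 0.1, 0.1, 0.1]}
```

play_rows --translation '[[-0.01, 0.01, 0.38], [-0.01, 0.0, 0.37], [0.0, 0.01, 0.38], [-0.01, 0.01, 0.37], [0, 0, 0]]' --twist '[[0, 0, 0], [0, 0, 0], [0, 0, 0], [0, 0, 0], [0, 0, 0]]' --gripper '[0.2, 0.1, 0.1, 0.1, 0]'

```text
time: 2.9
tool_pos: [0.5393, 0.0861, 0.2837]
ee_rot: [3.136, -0.003, -2.16]
wrist_force: [-0.5, 0.4, -0.8]
width: 0.0576
finger_force: 0.0
```

```bash
python3 - <<'E'
from h import *
st()
a=snap('side');b=snap('top')
A=cv2.resize(a[150:260,250:380],None,fx=3,fy=3,interpolation=2);B=cv2.resize(b[170:280,150:280],None,fx=3,fy=3,interpolation=2)
cv2.imwrite('pics/c1.png',np.hstack([A,B])[:,:,::-1])
for n in ['foot_knob','nut_grip']:
  for c in ['side','top']:
    print(n,c,[(np.round(q['centre'],4).tolist(),round(q['score'],2)) for q in robot.spot_point(n,c)[:2]])
E
```

```text
2.9 [0.5393 0.0861 0.2837] [ 3.136e+00 -3.000e-03 -2.160e+00] -2.498 F [-0.52  0.43 -0.8 ] T [0.081 0.047 0.068] 0.0576 0.0
foot_knob side [([0.5421, 0.0808, 0.1], 0.85)]
foot_knob top [([0.7138, 0.0166, -0.0011], 0.22)]
nut_grip side [([0.545, 0.0849, 0.0735], 0.6)]
nut_grip top []
```

View pics/c1.png

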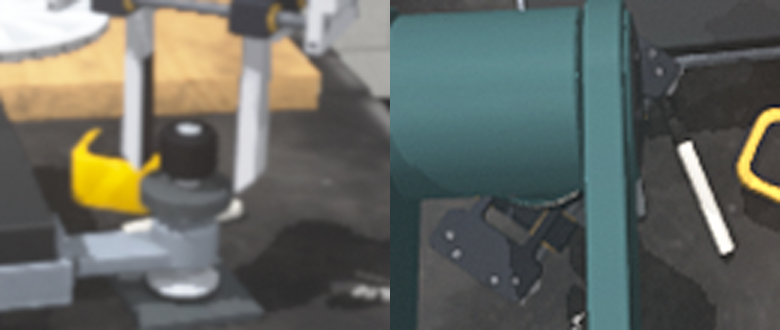

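The side crop shows the fingers straddling the knob (knob at 188,150, tips at 140,165 and 248,190), with the tips above the nut's upper level. Now I let it settle and close gently.

play_rows --translation '[[0, 0, 0], [0, 0, 0], [0, 0, 0]]' --twist '[[0, 0, 0], [0, 0, 0], [0, 0, 0]]' --gripper '[-0.1, -0.15, -0.15]'

```text
time: 3.5
tool_pos: [0.5408, 0.0851, 0.2874]
ee_rot: [-3.141, 0.0, -2.161]
wrist_force: [-1.1, -0.5, 0.3]
width: 0.0403
finger_force: 0.0
```

```bash
python3 - <<'E'
from h import *
st()
a=snap('side')
o=robot.get_obs();c=np.array(o['tool_pos']);y=o['ee_rot'][2];ya=np.array([np.sin(y),-np.cos(y),0])
for s in(-1,1):
  print(pix('side',c+[0,0,-.199]+s*ya*o['width']/2))
for z in(.085,.113): print('knob',pix('side',[.5415,.084,z]))
cv2.imwrite('pics/c2.png',cv2.resize(a[170:260,260:360],None,fx=6,fy=6,interpolation=2)[:,:,::-1])
E
```

```text
3.5 [0.5408 0.0851 0.2874] [-3.141  0.    -2.161] -2.498 F [-1.12 -0.52  0.32] T [ 0.046  0.004 -0.023] 0.0403 0.0
[302. 203.]
[323. 208.]
knob [311. 207.]
knob [312. 193.]
```

View pics/c2.png

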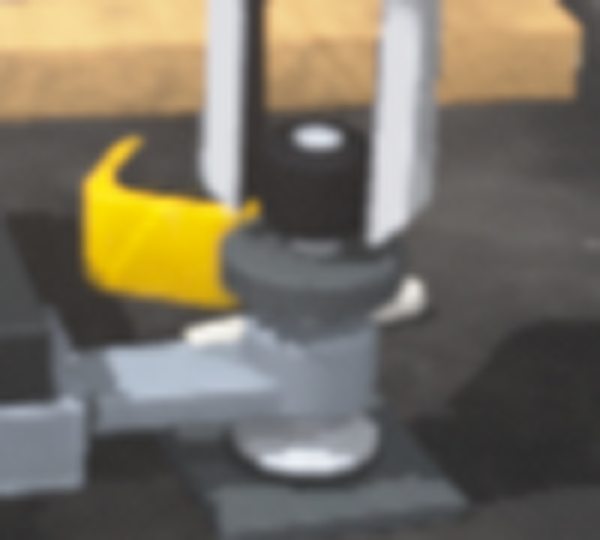

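The side view shows the knob (crop 315,190) between the pads with a small gap each side. I keep closing gently.

play_rows --translation '[[0, 0, 0], [0, 0, 0], [0, 0, 0]]' --twist '[[0, 0, 0], [0, 0, 0], [0, 0, 0]]' --gripper '[-0.2, -0.22, -0.24]'

```text
time: 3.85
tool_pos: [0.5407, 0.0852, 0.287]
ee_rot: [3.142, 0.0, -2.161]
wrist_force: [1.0, -0.6, 0.1]
width: 0.0356
finger_force: 0.0
```

```bash
python3 - <<'E'
from h import *
st()
E
```

```text
3.85 [0.5407 0.0852 0.287 ] [ 3.142  0.    -2.161] -2.498 F [ 1.02 -0.63  0.07] T [0.102 0.071 0.02 ] 0.0356 0.0
```

play_rows --translation '[[0, 0, 0], [0, 0, 0], [0, 0, 0]]' --twist '[[0, 0, 0], [0, 0, 0], [0, 0, 0]]' --gripper '[-0.27, -0.3, -1]'

```text
time: 4.15
tool_pos: [0.5408, 0.0851, 0.2871]
ee_rot: [-3.141, 0.0, -2.161]
wrist_force: [0.3, -0.7, -0.3]
width: 0.0341
finger_force: 30.0
```

```bash
python3 -c "
from h import *
st()"
```

```text
4.15 [0.5408 0.0851 0.2871] [-3.141  0.    -2.161] -2.498 F [ 0.33 -0.73 -0.33] T [-0.028 -0.045  0.008] 0.0341 30.0
```

play_rows --translation '[[0, 0, 0.004], [0, 0, 0.004], [0, 0, 0.004], [0, 0, 0.004]]' --twist '[[0, 0, 0.9], [0, 0, 1], [0, 0, 1], [0, 0, 1]]' --gripper '[-1, -1, -1, -1]'

```text
time: 4.55
tool_pos: [0.5409, 0.085, 0.2864]
ee_rot: [-3.141, 0.0, -2.555]
wrist_force: [0.3, -2.2, -1.2]
width: 0.034
finger_force: 30.0
```

```bash
python3 -c "
from h import *
st()"
```

```text
4.55 [0.5409 0.085  0.2864] [-3.141  0.    -2.555] -2.104 F [ 0.3  -2.25 -1.19] T [-0.008 -0.144  0.051] 0.034 30.0
```

play_rows --translation '[[0, 0, 0.004], [0, 0, 0.004], [0, 0, 0.004], [0, 0, 0.004], [0, 0, 0]]' --twist '[[0, 0, 1], [0, 0, 1], [0, 0, 1], [0, 0, 1], [0, 0, 0]]' --gripper '[-1, -1, -1, -1, -1]'

```text
time: 5.05
tool_pos: [0.541, 0.0848, 0.2858]
ee_rot: [-3.141, 0.001, -2.952]
wrist_force: [0.7, -1.9, -1.7]
width: 0.0341
finger_force: 30.0
```

```bash
python3 -c "
from h import *
st()"
```

```text
5.05 [0.541  0.0848 0.2858] [-3.141e+00  1.000e-03 -2.952e+00] -1.708 F [ 0.73 -1.89 -1.73] T [-0.151 -0.304 -0.067] 0.0341 30.0
```

play_rows --translation '[[0, 0, 0.004], [0, 0, 0.004], [0, 0, 0.004]]' --twist '[[0, 0, 1], [0, 0, 1], [0, 0, 1]]' --gripper '[-1, -1, -1]'

```text
time: 5.35
tool_pos: [0.541, 0.0847, 0.2853]
ee_rot: [-3.14, 0.001, 3.03]
wrist_force: [0.6, -2.3, -1.5]
width: 0.0339
finger_force: 30.0
```

```bash
python3 -c "
from h import *
st()"
```

```text
5.35 [0.541  0.0847 0.2853] [-3.14e+00  1.00e-03  3.03e+00] -1.407 F [ 0.56 -2.32 -1.48] T [-0.306 -0.271 -0.01 ] 0.0339 30.0
```

```bash
cat >> h.py <<'E'
def ms(k=6):
    R=[]
    for i in range(k):
        o=robot.get_obs(); R.append([*o['wrist_force'],o['wrist_torque'][2],o['joint_torque'][5]])
        if i<k-1: robot.snapshot('side')
    R=np.array(R); print('first',R[0].round(3),'mean',R.mean(0).round(3)); st()
E
python3 -c "
from h import *
ms()"
```

```text
first [ 0.562 -2.318 -1.484 -0.01  -0.756] mean [ 2.045 -2.886 -1.454 -0.05  -0.024]
5.6 [0.541  0.0847 0.2853] [-3.141e+00  1.000e-03  3.034e+00] -1.411 F [ 2.55 -2.96 -2.27] T [-0.53  -0.508  0.021] 0.0337 30.0
```

play_rows --translation '[[0, 0, 0.004], [0, 0, 0.004]]' --twist '[[0, 0, 1], [0, 0, 1]]' --gripper '[-1, -1]'

```text
time: 5.8
tool_pos: [0.541, 0.0847, 0.285]
ee_rot: [-3.14, 0.001, 2.83]
wrist_force: [2.3, -4.8, -0.8]
width: 0.034
finger_force: 30.0
```

```bash
python3 -c "
from h import *
ms()"
```

```text
first [ 2.302 -4.826 -0.815  0.055 -0.768] mean [ 2.625 -4.79  -0.889 -0.029 -0.044]
6.05 [0.5409 0.0847 0.285 ] [-3.141e+00  1.000e-03  2.835e+00] -1.212 F [ 2.14 -4.89 -0.33] T [-0.663 -0.516 -0.018] 0.0337 30.0
```

play_rows --translation '[[0, 0, 0.004], [0, 0, 0.004]]' --twist '[[0, 0, 1], [0, 0, 1]]' --gripper '[-1, -1]'

```text
time: 6.25
tool_pos: [0.5409, 0.0846, 0.2847]
ee_rot: [-3.14, 0.001, 2.631]
wrist_force: [2.1, -5.0, -2.7]
width: 0.0337
finger_force: 30.0
```

```bash
python3 -c "
from h import *
ms()"
```

```text
first [ 2.106 -4.962 -2.688  0.071 -0.768] mean [ 2.224 -4.789 -1.572 -0.033 -0.051]
6.5 [0.5409 0.0846 0.2847] [-3.140e+00  1.000e-03  2.635e+00] -1.012 F [ 1.99 -5.04 -0.88] T [-0.757 -0.494 -0.025] 0.0337 30.0
```

play_rows --translation '[[-0.007, -0.008, 0.004], [0, 0, 0.004]]' --twist '[[0, 0, 1], [0, 0, 1]]' --gripper '[-1, -1]'

```text
time: 6.7
tool_pos: [0.5409, 0.0844, 0.2844]
ee_rot: [-3.141, 0.001, 2.431]
wrist_force: [1.7, -4.1, -1.6]
width: 0.0336
finger_force: 30.0
```

```bash
python3 -c "
from h import *
ms(3)"
```

```text
first [ 1.656 -4.064 -1.641  0.073 -0.772] mean [ 1.93  -4.234 -1.608 -0.014 -0.063]
6.8 [0.5409 0.0844 0.2844] [-3.141e+00  1.000e-03  2.435e+00] -0.812 F [ 2.42 -4.71 -1.19] T [-0.741 -0.482 -0.079] 0.0337 30.0
```

play_rows --translation '[[0, 0, 0.004], [0, 0, 0.004]]' --twist '[[0, 0, 1], [0, 0, 1]]' --gripper '[-1, -1]'

```text
time: 7.0
tool_pos: [0.5409, 0.0843, 0.2841]
ee_rot: [-3.141, 0.001, 2.233]
wrist_force: [1.1, -4.9, -2.1]
width: 0.0341
finger_force: 30.0
```

```bash
python3 -c "
from h import *
ms(3)"
```

```text
first [ 1.135 -4.852 -2.067  0.064 -0.769] mean [ 1.731 -4.893 -1.249 -0.01  -0.075]
7.1 [0.5409 0.0843 0.2841] [-3.141e+00  1.000e-03  2.235e+00] -0.612 F [ 2.81 -4.9  -1.63] T [-0.797 -0.394 -0.048] 0.0339 30.0
```

play_rows --translation '[[-0.011, -0.006, 0.004], [0, 0, 0.004]]' --twist '[[0, 0, 1], [0, 0, 1]]' --gripper '[-1, -1]'

```text
time: 7.3
tool_pos: [0.5408, 0.0841, 0.2838]
ee_rot: [-3.141, 0.0, 2.033]
wrist_force: [1.4, -4.1, -0.4]
width: 0.0338
finger_force: 30.0
```

```bash
python3 -c "
from h import *
ms(3)"
```

```text
first [ 1.439 -4.093 -0.433  0.098 -0.733] mean [ 1.599 -3.864 -0.498 -0.03  -0.07 ]
7.4 [0.5408 0.0841 0.2837] [-3.141  0.     2.035] -0.414 F [ 1.57 -3.74 -0.29] T [-0.775 -0.348 -0.097] 0.0339 30.0
```

play_rows --translation '[[0, 0, 0.004], [0, 0, 0.004]]' --twist '[[0, 0, 1], [0, 0, 1]]' --gripper '[-1, -1]'

```text
time: 7.6
tool_pos: [0.5408, 0.0841, 0.2834]
ee_rot: [-3.141, 0.001, 1.834]
wrist_force: [0.7, -3.4, -0.4]
width: 0.0336
finger_force: 30.0
```

```bash
python3 -c "
from h import *
ms(3)"
```

```text
first [ 0.732 -3.364 -0.358  0.174 -0.671] mean [ 0.917 -4.604 -0.274 -0.025 -0.072]
7.7 [0.5408 0.0841 0.2835] [-3.141  0.     1.836] -0.214 F [ 0.91 -5.32 -0.73] T [-0.86  -0.214 -0.117] 0.0342 30.0
```

Contact is clear: Tz rose from 0.065 to 0.174 N m and J6 torque changed by 0.1, which puts about 6.5 N on the foot. Next I release, turn back and go down to the nut.

play_rows --translation '[[0, 0, 0], [0, 0, 0], [0, 0, 0], [0, 0, 0], [0, 0, 0], [0, 0, 0], [0, 0, 0]]' --twist '[[0, 0, 0], [0, 0, 0], [0, 0, 0], [0, 0, 0], [0, 0, -0.8], [0, 0, -1], [0, 0, -1]]' --gripper '[-0.1, 0.2, 1, 1, 1, 1, 1]'

```text
time: 8.4
tool_pos: [0.5408, 0.0845, 0.2834]
ee_rot: [3.141, -0.001, 2.117]
wrist_force: [0.4, -0.3, -0.0]
width: 0.0864
finger_force: 0.0
```

```bash
python3 -c "
from h import *
ms(1)"
```

```text
first [ 0.376 -0.347 -0.007 -0.014  0.826] mean [ 0.376 -0.347 -0.007 -0.014  0.826]
8.4 [0.5408 0.0845 0.2834] [ 3.141e+00 -1.000e-03  2.117e+00] -0.495 F [ 0.38 -0.35 -0.01] T [-0.068  0.033 -0.014] 0.0864 0.0
```

play_rows --translation '[[0, 0, 0], [0, 0, 0], [0, 0, 0], [0, 0, 0], [0, 0, 0], [0, 0, 0], [0, 0, 0], [0, 0, 0]]' --twist '[[0, 0, -1], [0, 0, -1], [0, 0, -1], [0, 0, -1], [0, 0, -1], [0, 0, -1], [0, 0, -1], [0, 0, -1]]' --gripper '[1, 1, 1, 1, 1, 1, 1, 1]'

```text
time: 9.2
tool_pos: [0.5408, 0.0845, 0.2834]
ee_rot: [3.141, -0.0, 2.917]
wrist_force: [-0.8, 0.3, 0.5]
width: 0.0941
finger_force: 0.0
```

play_rows --translation '[[0, 0, 0], [0, 0, 0], [0, 0, 0], [0, 0, 0], [0, 0, 0], [0, 0, 0], [0, 0, 0], [0, 0, 0]]' --twist '[[0, 0, -1], [0, 0, -1], [0, 0, -1], [0, 0, -1], [0, 0, -1], [0, 0, -1], [0, 0, -1], [0, 0, -1]]' --gripper '[1, 1, 1, 1, 1, 1, 1, 1]'

```text
time: 10.0
tool_pos: [0.5408, 0.0845, 0.2834]
ee_rot: [3.141, 0.0, -2.566]
wrist_force: [-0.3, 0.5, -0.1]
width: 0.0943
finger_force: 0.0
```

```bash
python3 - <<'E'
from h import *
ms(4)
plan([.541,.0835,.250],robot.get_obs()['ee_rot'][2],5,.6)
a=snap('side')
cv2.imwrite('pics/c3.png',cv2.resize(a[170:260,260:360],None,fx=6,fy=6,interpolation=2)[:,:,::-1])
for n in ['boss_top','nut_grip','foot_knob']:
    print(n,[(np.round(q['centre'],4).tolist(),round(q['score'],2)) for q in robot.spot_point(n,'side')[:2]])
E
```

```text
first [-0.335  0.452 -0.056 -0.007  0.823] mean [-0.21   0.048 -0.385 -0.    -0.003]
10.15 [0.5408 0.0845 0.2834] [ 3.141  0.    -2.573] -2.089 F [-0.06  0.52 -0.67] T [0.084 0.017 0.043] 0.0941 0.0
{"translation": [[0.0, 0.0, 0.17], [0.0, -0.01, 0.16], [0.01, 0.0, 0.17], [0.0, -0.01, 0.17], [0.0, 0.0, 0.16]], "twist": [[0, 0, -0.0], [0, 0, -0.0], [0, 0, -0.0], [0, 0, -0.0], [0, 0, -0.0]], "gripper": [0.6, 0.6, 0.6, 0.6, 0.6]}
boss_top [([0.556, -0.0753, -0.0001], 0.72), ([0.5426, 0.0835, 0.0555], 0.68)]
nut_grip [([0.5413, 0.0838, 0.0675], 0.66)]
foot_knob [([0.5423, 0.0804, 0.0965], 0.83)]
```

View pics/c3.png

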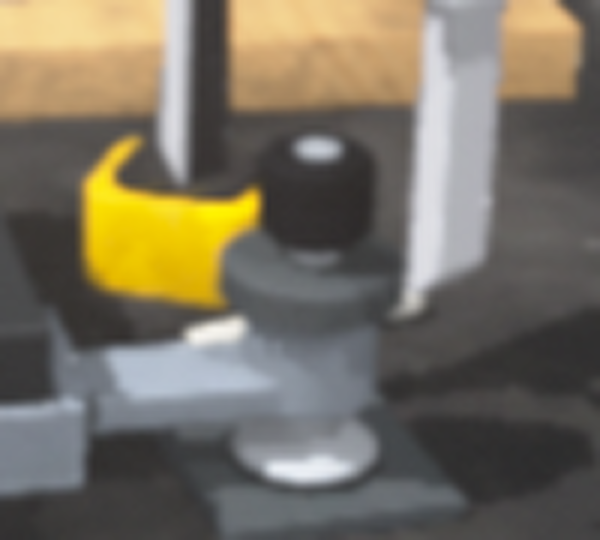

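The knob (crop 318,195) has come down, the foot (305,450) rests on its plate and the stand hasn't moved. Descending onto the nut.

play_rows --translation '[[0, -0.01, 0.17], [0, -0.01, 0.16], [0.01, 0, 0.17], [0, 0, 0.17], [0, 0, 0.16], [0, 0, 0], [0, 0, 0], [0, 0, 0]]' --twist '[[0, 0, 0], [0, 0, 0], [0, 0, 0], [0, 0, 0], [0, 0, 0], [0, 0, 0], [0, 0, 0], [0, 0, 0]]' --gripper '[1, 1, 0.8, 0.6, 0.4, 0.3, 0.24, 0.21]'

```text
time: 11.15
tool_pos: [0.5411, 0.0834, 0.2505]
ee_rot: [3.142, 0.001, -2.571]
wrist_force: [-1.2, 1.4, -1.1]
width: 0.0576
finger_force: 0.5
```

```bash
python3 -c "
from h import *
ms(4)"
```

```text
first [-1.234  1.367 -1.055  0.018  0.005] mean [-0.608  0.834 -0.448 -0.005 -0.001]
11.3 [0.541  0.0836 0.2505] [ 3.141e+00  1.000e-03 -2.571e+00] -2.092 F [-0.1   0.54  0.52] T [ 0.165  0.082 -0.02 ] 0.0569 0.5
```

play_rows --translation '[[0, 0.015, 0], [0, 0, 0], [0, 0, 0], [0, 0, 0]]' --twist '[[0, 0, 0], [0, 0, 0], [0, 0, 0], [0, 0, 0]]' --gripper '[0.19, 0.17, 0.1, -1]'

```text
time: 11.7
tool_pos: [0.5406, 0.0842, 0.2504]
ee_rot: [3.141, 0.0, -2.571]
wrist_force: [-0.8, 2.2, 0.8]
width: 0.054
finger_force: 30.0
```

```bash
python3 -c "
from h import *
ms(3)"
```

```text
first [-0.763  2.232  0.788  0.021 -0.011] mean [-1.355  2.745  1.475  0.022 -0.011]
11.8 [0.5406 0.0842 0.2504] [ 3.141  0.    -2.571] -2.091 F [-2.13  3.02  2.4 ] T [0.718 0.347 0.022] 0.0543 30.0
```

play_rows --translation '[[0, 0, 0.004], [0, 0, 0.004], [0, 0, 0.004], [0, 0, 0.004]]' --twist '[[0, 0, 1], [0, 0, 1], [0, 0, 1], [0, 0, 1]]' --gripper '[-1, -1, -1, -1]'

```text
time: 12.2
tool_pos: [0.5406, 0.0842, 0.2498]
ee_rot: [3.141, 0.0, -2.975]
wrist_force: [-1.8, 3.1, 1.9]
width: 0.0546
finger_force: 30.0
```

```bash
python3 -c "
from h import *
ms(2)"
```

```text
first [-1.808  3.135  1.851  0.053 -0.803] mean [-1.787  3.42   1.65   0.019 -0.291]
12.25 [0.5406 0.0842 0.2498] [ 3.141  0.    -2.978] -1.684 F [-1.76  3.71  1.45] T [ 0.75   0.28  -0.016] 0.0544 30.0
```

play_rows --translation '[[0, 0, 0.004], [0, 0, 0.004], [0, 0, 0.004], [0, 0, 0.004], [0, 0, 0.004], [0, 0, 0.004]]' --twist '[[0, 0, 1], [0, 0, 1], [0, 0, 1], [0, 0, 1], [0, 0, 1], [0, 0, 1]]' --gripper '[-1, -1, -1, -1, -1, -1]'

```text
time: 12.85
tool_pos: [0.5406, 0.0842, 0.2488]
ee_rot: [3.141, -0.0, 2.71]
wrist_force: [-1.3, 3.1, 2.9]
width: 0.0542
finger_force: 30.0
```

```bash
python3 -c "
from h import *
ms(2)"
```

```text
first [-1.331  3.109  2.901 -0.025 -0.803] mean [-1.791  3.355  2.35  -0.017 -0.287]
12.9 [0.5406 0.0842 0.2488] [ 3.141 -0.     2.707] -1.086 F [-2.25  3.6   1.8 ] T [ 0.737  0.353 -0.009] 0.0541 30.0
```

play_rows --translation '[[0, 0, 0.004], [0, 0, 0.004], [0, 0, 0.004], [0, 0, 0.004]]' --twist '[[0, 0, 1], [0, 0, 1], [0, 0, 1], [0, 0, 1]]' --gripper '[-1, -1, -1, -1]'

```text
time: 13.3
tool_pos: [0.5406, 0.0842, 0.2482]
ee_rot: [3.141, -0.001, 2.311]
wrist_force: [-2.2, 3.0, 2.1]
width: 0.0542
finger_force: 30.0
```

```bash
python3 -c "
from h import *
ms(2)"
```

```text
first [-2.222  3.03   2.089  0.043 -0.803] mean [-2.099  2.915  2.155  0.027 -0.283]
13.35 [0.5406 0.0842 0.2482] [ 3.141e+00 -1.000e-03  2.308e+00] -0.687 F [-1.98  2.8   2.22] T [0.665 0.403 0.011] 0.0542 30.0
```

play_rows --translation '[[0, 0, 0.004], [0, 0, 0.004]]' --twist '[[0, 0, 1], [0, 0, 1]]' --gripper '[-1, -1]'

```text
time: 13.55
tool_pos: [0.5406, 0.0842, 0.2479]
ee_rot: [3.141, -0.001, 2.112]
wrist_force: [-1.9, 4.4, 3.0]
width: 0.054
finger_force: 30.0
```

```bash
python3 -c "
from h import *
ms(2)"
```

```text
first [-1.931  4.423  3.008  0.009 -0.815] mean [-2.034  4.546  2.753 -0.009 -0.288]
13.6 [0.5406 0.0842 0.2479] [ 3.141e+00 -1.000e-03  2.109e+00] -0.488 F [-2.14  4.67  2.5 ] T [ 0.699  0.41  -0.026] 0.0547 30.0
```

play_rows --translation '[[0, 0, 0.004], [0, 0, 0.004], [0, 0, 0.004]]' --twist '[[0, 0, 1], [0, 0, 1], [0, 0, 1]]' --gripper '[-1, -1, -1]'

```text
time: 13.9
tool_pos: [0.5406, 0.0842, 0.2474]
ee_rot: [3.141, -0.001, 1.813]
wrist_force: [-2.0, 4.1, 2.4]
width: 0.0542
finger_force: 30.0
```

```bash
python3 -c "
from h import *
ms(2)"
```

```text
first [-2.03   4.149  2.435  0.013 -0.804] mean [-2.46   4.273  2.949 -0.029 -0.279]
13.95 [0.5406 0.0842 0.2474] [ 3.141e+00 -1.000e-03  1.810e+00] -0.189 F [-2.89  4.4   3.46] T [ 0.682  0.443 -0.07 ] 0.0543 30.0
```

play_rows --translation '[[0, 0, 0.004], [0, 0, 0.004]]' --twist '[[0, 0, 1], [0, 0, 1]]' --gripper '[-1, -1]'

```text
time: 14.15
tool_pos: [0.5406, 0.0842, 0.247]
ee_rot: [-3.142, -0.001, 1.614]
wrist_force: [-3.1, 3.9, 2.3]
width: 0.0544
finger_force: 30.0
```

```bash
python3 -c "
from h import *
ms(2)"
```

```text
first [-3.12   3.904  2.343  0.045 -0.816] mean [-2.315e+00  4.080e+00  2.522e+00  1.000e-03 -2.840e-01]
14.2 [0.5406 0.0842 0.2471] [ 3.142e+00 -1.000e-03  1.611e+00] 0.01 F [-1.51  4.26  2.7 ] T [ 0.725  0.481 -0.043] 0.0544 30.0
```

play_rows --translation '[[0, 0, 0.004], [0, 0, 0.004]]' --twist '[[0, 0, 1], [0, 0, 1]]' --gripper '[-1, -1]'

```text
time: 14.4
tool_pos: [0.5406, 0.0842, 0.2468]
ee_rot: [-3.141, -0.001, 1.415]
wrist_force: [-2.9, 4.2, 3.1]
width: 0.0542
finger_force: 30.0
```

```bash
python3 -c "
from h import *
ms(2)"
```

```text
first [-2.907  4.222  3.052  0.032 -0.761] mean [-3.436  4.122  2.89  -0.034 -0.266]
14.45 [0.5406 0.0842 0.2468] [-3.141e+00 -1.000e-03  1.412e+00] 0.21 F [-3.96  4.02  2.73] T [ 0.691  0.466 -0.099] 0.0541 30.0
```

play_rows --translation '[[0, 0, 0.002], [0, 0, 0.002]]' --twist '[[0, 0, 1], [0, 0, 1]]' --gripper '[-1, -1]'

```text
time: 14.65
tool_pos: [0.5406, 0.0842, 0.2466]
ee_rot: [-3.141, -0.001, 1.216]
wrist_force: [-1.8, 4.4, 3.8]
width: 0.0544
finger_force: 30.0
```

```bash
python3 -c "
from h import *
ms(2)"
```

```text
first [-1.802  4.448  3.814  0.23  -0.62 ] mean [-2.499  4.578  3.471  0.027 -0.249]
14.7 [0.5406 0.0842 0.2466] [-3.141e+00 -1.000e-03  1.212e+00] 0.409 F [-3.2   4.71  3.13] T [ 0.684  0.568 -0.175] 0.0543 30.0
```

```bash
python3 - <<'E'
from h import *
ms(3);ms(1)
for i in range(3): robot.snapshot('side'); ms(1)
E
```

```text
first [-3.196  4.708  3.129 -0.175  0.123] mean [-3.291  4.725  3.073 -0.161  0.08 ]
14.8 [0.5406 0.0842 0.2466] [-3.141e+00 -1.000e-03  1.218e+00] 0.403 F [-3.44  4.4   2.92] T [ 0.716  0.554 -0.16 ] 0.0541 30.0
first [-3.437  4.395  2.918 -0.16  -0.069] mean [-3.437  4.395  2.918 -0.16  -0.069]
14.8 [0.5406 0.0842 0.2466] [-3.141e+00 -1.000e-03  1.218e+00] 0.403 F [-3.44  4.4   2.92] T [ 0.716  0.554 -0.16 ] 0.0541 30.0
first [-2.401  5.376  3.02  -0.164 -0.133] mean [-2.401  5.376  3.02  -0.164 -0.133]
14.85 [0.5406 0.0841 0.2466] [-3.141e+00 -1.000e-03  1.219e+00] 0.402 F [-2.4   5.38  3.02] T [ 0.714  0.502 -0.164] 0.054 30.0
first [-3.381  4.289  2.805 -0.113 -0.145] mean [-3.381  4.289  2.805 -0.113 -0.145]
14.9 [0.5406 0.0841 0.2466] [-3.141e+00 -1.000e-03  1.219e+00] 0.403 F [-3.38  4.29  2.81] T [ 0.774  0.484 -0.113] 0.054 30.0
first [-2.525  4.044  3.516 -0.204 -0.147] mean [-2.525  4.044  3.516 -0.204 -0.147]
14.95 [0.5406 0.0841 0.2466] [-3.141e+00 -1.000e-03  1.219e+00] 0.402 F [-2.52  4.04  3.52] T [ 0.771  0.488 -0.204] 0.0542 30.0
```

The nut is tight on the boss at about 0.2 N m, roughly 20–25 N. I release and rise.

play_rows --translation '[[0, 0, 0], [0, 0, 0], [0, 0, 0], [0, 0, 0], [0, 0, 0], [0, 0, -0.3], [0, 0, -0.8], [0, 0, -0.8]]' --twist '[[0, 0, 0.06], [0, 0, 0], [0, 0, 0], [0, 0, 0], [0, 0, 0], [0, 0, 0], [0, 0, 0], [0, 0, 0]]' --gripper '[-1, 0.3, 0.5, 1, 1, 1, 1, 1]'

```text
time: 15.75
tool_pos: [0.5405, 0.0837, 0.3233]
ee_rot: [-3.141, 0.001, 1.206]
wrist_force: [-0.0, -0.6, 0.5]
width: 0.0938
finger_force: 0.0
```

play_rows --translation '[[0, 0, -0.8], [0, 0, -0.8], [-0.2, 0.8, -0.3], [-0.2, 0.8, 0], [-0.2, 0.8, 0], [0, 0.8, 0], [0, 0, 0]]' --twist '[[0, 0, 0], [0, 0, 0], [0, 0, 0], [0, 0, 0], [0, 0, 0], [0, 0, 0], [0, 0, 0]]' --gripper '[1, 1, 1, 1, 1, 1, 1]'

```text
time: 16.45
tool_pos: [0.654, 0.0137, 0.3972]
ee_rot: [3.142, 0.001, 1.204]
wrist_force: [-0.2, 0.4, 0.2]
width: 0.0939
finger_force: 0.0
```

```bash
python3 - <<'E'
from h import *
st()
a=snap('side');b=snap('top')
for n in ['boss_top','foot_knob','nut_grip','plate_stand','tape_measure','marker']:
  for c in ['side','top']:
    print(n,c,[(np.round(q['centre'],4).tolist(),round(q['score'],2)) for q in robot.spot_point(n,c)[:2]])
A=cv2.resize(a[170:260,260:360],(400,360),interpolation=2);B=cv2.imread('pics/top.png')[:,:,::-1]
d=b.copy(); cv2.imwrite('pics/end.png',np.hstack([A,cv2.resize(b[100:280,170:370],(400,360))])[:,:,::-1])
E
```

```text
16.45 [0.654  0.0137 0.3972] [3.142e+00 1.000e-03 1.204e+00] 0.302 F [-0.22  0.42  0.18] T [-0.042  0.058 -0.061] 0.0939 0.0
boss_top side [([0.5419, 0.0824, 0.0543], 0.79)]
boss_top top [([0.5379, 0.0824, 0.0534], 0.57)]
foot_knob side [([0.5428, 0.0808, 0.0938], 0.56)]
foot_knob top [([0.5406, 0.086, 0.0945], 0.43)]
nut_grip side [([0.5432, 0.0862, 0.0621], 0.86)]
nut_grip top [([0.5426, 0.0847, 0.0643], 0.44)]
plate_stand side [([0.7161, 0.0111, 0.0035], 0.8)]
plate_stand top [([0.7129, 0.0171, 0.0002], 0.76)]
tape_measure side [([0.555, -0.0734, 0.0017], 0.85)]
tape_measure top [([0.5535, -0.0783, 0.0003], 0.55)]
marker side [([0.5453, -0.0046, -0.0042], 0.64)]
marker top [([0.542, 0.0014, -0.0004], 0.55)]
```

View pics/end.png

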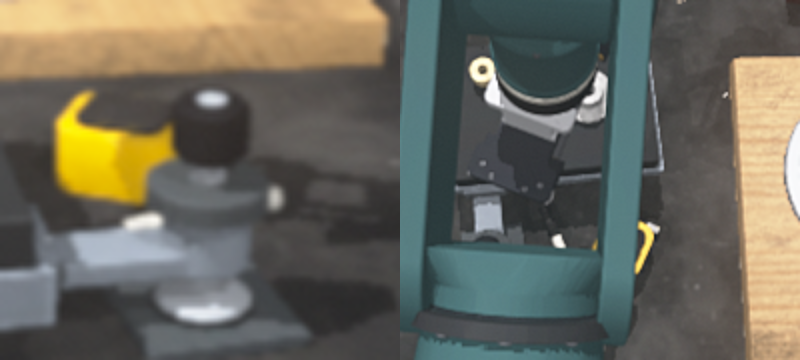

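```bash
python3 - <<'E'
from h import *
a=cv2.imread('pics/side.png',0)[170:260,260:360]; b=cv2.resize(cv2.imread('pics/c3.png',0),(100,90),interpolation=cv2.INTER_AREA); c=cv2.cvtColor(robot.snapshot('side'),cv2.COLOR_RGB2GRAY)[170:260,260:360]
f=lambda i,r:np.float32(i[r[0]:r[1],r[2]:r[3]])
w=cv2.createHanningWindow((18,14),cv2.CV_32F)
for n,r in [('knobtop',(20,34,44,62)),('boss/foot',(66,80,40,58)),('bar',(55,69,17,35))]:
  for m,p,q in [('start-knob',a,b),('knob-end',b,c)]: print(n,m,cv2.phaseCorrelate(f(p,r),f(q,r),w))
E
```

```text
knobtop start-knob ((-0.060547637087157824, 1.4185814664961036), 0.768726235848886)
knobtop knob-end ((0.15776361241994508, 0.6188872366864198), 0.9007922543419732)
boss/foot start-knob ((-0.47085587153048003, 1.1455377342097268), 1.0709458139207628)
boss/foot knob-end ((0.06770354729758488, 0.4993810057979138), 1.1253710561328465)
bar start-knob ((0.12443749211045052, 0.6890024744591123), 1.021021780261287)
bar knob-end ((0.029222642077058936, 0.347688241884871), 1.0113085526007193)
```

```bash
python3 - <<'E'
from h import *
a=cv2.imread('pics/side.png',0); c=cv2.cvtColor(robot.snapshot('side'),cv2.COLOR_RGB2GRAY)
cv2.imwrite('pics/cmp.png',np.hstack([cv2.resize(x[180:262,160:345],(400,300),interpolation=2) for x in (a,c)]))
G=lambda i:cv2.Canny(i,40,120)
for n,(x,y,w,h) in dict(slableft=(168,205,24,60),slabcorner=(160,235,40,36),hub=(190,172,40,24),bar=(272,220,26,28),bossfoot=(296,228,34,24),plate=(290,238,48,22),wood=(310,160,46,26),tape=(272,190,20,34),knob=(300,186,26,24),pliers=(140,285,100,90)).items():
    t=c[y:y+h,x:x+w]; s=a[y-6:y+h+6,x-6:x+w+6]
    t2=np.float32(t);  a0=np.float32(a[y:y+h,x:x+w])
    M=np.eye(2,3,dtype=np.float32)
    try: cc,M=cv2.findTransformECC(a0.astype(np.uint8),t,M,cv2.MOTION_TRANSLATION,(3,200,1e-6),None,3); print(n,M[:,2].round(2),round(cc,3))
    except Exception as e: print(n,'fail')
E
```

```text
slableft [-0.01  0.02] 1.0
slabcorner [-0.03 -0.  ] 0.999
hub [0. 0.] 1.0
bar [-0.07  0.06] 0.998
bossfoot [-0.18  1.49] 0.965
plate [-0.07  1.41] 0.953
wood [0.68 0.44] 0.932
tape [-0.01 -0.01] 0.999
knob [-0.02  1.42] 0.931
pliers [-0. -0.] 1.0
```

View pics/cmp.png

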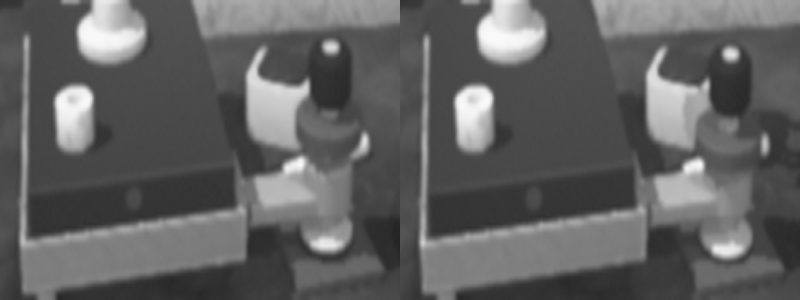

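The stand, hub, spacer and tape haven't moved. The knob and foot are lower, the foot is on its plate and the nut is on the boss.

```bash
python3 -c "
from h import *
print(robot.close_job())"
```

```text
the job is handed in; nothing more can be done
None
```

I handed the job in at about 17 s of the 72 s allowed, with the gripper clear: the foot bears on its plate with about 6–7 N and the lock nut is tight on the boss at about 0.2 N m (both loads estimated from wrist torque). The stand, hub, spacer and tape measure show no movement in the images, and the marker shows none beyond detection error; I could not confirm directly that tightening the nut left the knob setting unchanged.

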